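# Uncover the vial crate and fill its empty cell

### The job

Lift the white cover off the small blue vial crate by its black handle and stand it upright on the bench beside the crate. Then find the one cell that holds no vial and stand the red-capped vial upright in it, with its foot on the cell's floor.

Things in the scene. Friction and masses are not known exactly. Their poses are not given: they have to be found in the camera images.
- cover_grip (a point): Centre of the cover's black bar handle, z up. Cover: loose white hood, open below, 66 (x) x 196 (y) x 67 mm high, 0.2 kg, standing on the bench over the whole crate with about 7 mm play; comes off straight up. The bar runs along y, 104 mm long, 16 wide, 12 thick, centre 97 mm above the cover's lower rim, 30 above the hood's top, 80 mm clear between its posts.
- clear_bench (a point): A point on the bare bench top 102 mm behind the crate's centre (the side away from the robot); the bench round it is free for standing the cover, centred here and turned as it stood over the crate (same axes as the crate). It is not marked on the bench.
- red_vial_mid (a point): Centre, half-way up (26 mm above the foot), of the red-capped clear vial: round, 21 mm diameter, 52 mm high, 35 g, loose, upright (z up), on the bench on the robot's side of the crate. A white-capped and a black-capped vial (15 mm diameter, 42 mm high) stand in a row with it along the bench's edge, 60 mm or more away between centres.
- empty_cell (a point): Floor centre of the blue crate's one cell without a vial, hidden under the cover; x across the row of cells, y along it (as the cover's axes, within 2 deg), z up. Crate fixed; four cells in a row, 40 mm square inside, 43 mm apart, 3 mm walls rising 18 mm above floors that lie 4 mm above the bench. The other cells hold white- or black-capped vials, 42 mm high.

How it is judged:
On the way:
1. the cover stands upright on the bench, off the crate (distance of cover_grip from where it was at the start of the episode above 0.045 m and height (world z) of cover_grip between 0.087 and 0.117 m and angle between cover_grip's own z axis and vertical below 0.2 rad), for 0.2 s.
At the end, for the whole second after the job is handed in: The cover stands upright (within 11 deg) on the bench, 45 mm or more from where it was, handle 87 to 117 mm above the bench; the red-capped vial stands upright (within 10 deg) in the empty cell, its centre within 16 mm sideways of the cell's and 20 to 31 mm above its floor (all of step 1 and horizontal distance between red_vial_mid and empty_cell below 0.016 m and z of red_vial_mid in the frame of empty_cell between 0.02 and 0.031 m and angle between red_vial_mid's own z axis and vertical below 0.18 rad); the robot touches nothing.
It also fails if it takes over 53 s, if anything falls off the work surface, if the arm or the gripper's body presses on something with over 40 N, if the wrist force passes 120 N, or if a joint passes its speed limit or range.

### The arm

A 6-joint arm with a two-finger parallel gripper is mounted at the origin on a cart in front of the work surface, level with it; the furniture and walls round the work are solid. World frame = base frame: x ahead of the robot, y to its left, z up, the work surface at z = 0. Lengths are in m, angles in rad, forces in N, time in s.
With the tool pointing down it reaches from about 0.325 to 0.775 m from the base axis. Payload 9.3 kg.
Tool frame: the origin (TCP) lies at the very end of the fingers, on their centre line; the grasp point (between the pads) lies 19 mm behind it (arm.grip_depth is the distance from the TCP to the grasp point, in m); y points along the fingers, z is the direction in which the jaws open and shut, and the axes are right-handed (so a half turn about y gives the same grasp; the last joint's range is limited). The gripper opens to 85 mm and grips with 20 to 120 N. Pads are 22 mm wide; open, the fingers measure 114 mm over their backs; the gripper's body (76 mm by 85 mm) begins 54 mm behind the grasp point. The pads swing forward as they close: fully open they stand 13 mm farther back than shut.
Start: joints at [1.002, 0.259, 0.021, 1.334, 0, 1.418], TCP at [0.222, 0.503, 0.231] pointing down, gripper open.
Joint ranges: [-3.04, 3.04], [-0.91, 1.82], [-1.04, 1.36], [-1.92, 1.95], [-1.52, 1.45], [-3.14, 3.14]. Speed limits (rad/s): [2.22, 2.22, 2.79, 3.14, 3.14, 3.14].

### API

Orientations are given as a unit quaternion [w, x, y, z].
In Python, from rig import arm gives the robot as it stands.
- The arm moves only by the tool play_rows, never from a script. Its argument "deltas" is a list of rows, each a list of 7 numbers: the shift along the tool's x, y, z in m, then the turn, a rotation vector about the tool's x, y, z in degrees, then the opening, from -1 (shut) to 1 (fully open). A call has exactly 10 rows; each row is the pose to reach, as a shift and turn from the pose commanded when the call began, along the tool's axes at that moment; what a row does not reach only later rows make up. A row lasts 1/8 s, in which the tool goes at most 62.5 mm and 10.7 degrees, less where a joint would pass 70% of its speed; a pose out of reach is approached as far as the arm can. A call with a gripper value outside its range is refused whole. The fingers move at their own pace and stop on an object; "newtons" is the grip in N (left out, the last holds). Time passes only in rows, so rows that repeat a pose let the fingers close, or fill a call up. It gives the time, the measured TCP pose, the force and the opening at its end, in the units of the state.
- arm.observe(): the state, without advancing time (a new reading comes with each control period).
- arm.camera(name): name is "scene" or "top" or "wrist"; returns a dict with "image" (420x560x3 uint8, red, green, blue), "z_map" (420x560 float32, m along the optical axis (not along the pixel's ray), 0 where there is no reading), "vertical_fov" (degrees; the focal length in pixels is half the picture's height over the tangent of half this angle, whatever the lens; pixels are square), "cx", "cy" (the principal point, pixels), "cam_to_world" (4x4, takes a point from camera to world coordinates); the wrist camera has in their place "hand_eye" (4x4, takes a point from camera to tool coordinates, whose origin is the TCP and whose axes are the tool frame's). Camera axes: x right, y up, looking along -z (the intrinsics and any distortion apply to the point x, -y, -z); pixel columns grow to the right and rows downward; lengths in m; the calibration is good to about 2 mm. A picture is of the moment at which its call begins: read the wrist's pose just before it.
- arm.sign_off(): hands the job in, once; it reports no verdict.
The state is a dict: "time_s": time; "joint_pos": joint angles; "qd": joint speeds; "joint_torque": joint torques, N m; "eef_pos": TCP position; "orientation": TCP orientation; "force": force on the tool from outside, world axes, zero at the start; "ft_torque": the same for the moment, N m; "grip_width": opening from 0.0 (shut) to 1.0 (fully open).
Only numpy, scipy, OpenCV 4.12 (cv2) and the standard library are available. Lean on these libraries where they do the work, as an engineer would, in place of code of your own. Each camera call takes 0.05 s, during which the arm holds its last target.

## Working session

There is one attempt and no reset: what is moved stays moved. The work goes in short steps, Python scripts to look and compute and a tool call to move; the robot and the scene stay as the last step left them, time stands still between calls to the robot, and variables do not carry over. Pictures are saved under pics/ and viewed, and the job is handed in when it is done.

Besides the shell and the picture viewer there is one more tool, called after "Request:" as name([rows], argument=value, ...), one row to a line, values as JSON. play_rows: Moves the arm, as the interface text tells. Its arguments: {"type":"object","properties":{"deltas":{"type":"array","items":{"type":"array","items":{"type":"number"}}},"newtons":{"type":"number"}},"required":["deltas"]}

```bash
ls; mkdir -p pics; cat > h.py <<'E'
import numpy as np, cv2
from rig import arm
from scipy.spatial.transform import Rotation as R
def snap(n,fn):
    s=arm.observe(); c=arm.camera(n)
    cv2.imwrite('pics/%s.png'%fn,c['image'][:,:,::-1])
    if n=='wrist':
        q=s['orientation']; T=np.eye(4); T[:3,:3]=R.from_quat([q[1],q[2],q[3],q[0]]).as_matrix(); T[:3,3]=s['eef_pos']
        c['cam_to_world']=T@np.array(c['hand_eye'])
    import pickle; pickle.dump(c,open('pics/%s.pkl'%fn,'wb'))
    return c
def ld(fn):
    import pickle; return pickle.load(open('pics/%s.pkl'%fn,'rb'))
def ray(c,u,v):
    f=210/np.tan(np.radians(c['vertical_fov'])/2)
    d=np.array([(u-c['cx'])/f,-(v-c['cy'])/f,-1.0]); return d
def pz(c,u,v,z):
    M=np.array(c['cam_to_world']); d=M[:3,:3]@ray(c,u,v); o=M[:3,3]; return o+d*(z-o[2])/d[2]
def pd(c,u,v):
    M=np.array(c['cam_to_world']); return M[:3,:3]@(ray(c,u,v)*c['z_map'][int(v),int(u)])+M[:3,3]
E
python3 - <<'E'
from h import *
print(arm.observe())
for n in ['scene','top','wrist']:
    c=snap(n,n+'0'); print(n,{k:v for k,v in c.items() if k not in('image','z_map')})
E
```

```text
pics
{'time_s': 0.0, 'joint_pos': array([1.00240278e+00, 2.59196178e-01, 2.07383856e-02, 1.33366529e+00,
       6.41220634e-07, 1.41819256e+00]), 'qd': array([ 0.00022652, -0.00025496, -0.0012626 ,  0.00081534, -0.00046052,
       -0.00020337]), 'joint_torque': array([ 2.48717959e-03, -5.55639195e+01,  3.44535041e+01,  1.34320444e-02,
       -1.04322098e-06,  3.96107893e-07]), 'eef_pos': array([0.22200706, 0.50289984, 0.23065479]), 'orientation': array([-0.69144206,  0.69231975, -0.14611289,  0.14578154]), 'force': array([ 0.27616715, -0.15723465,  0.11260074]), 'ft_torque': array([-0.0115516 , -0.06304394, -0.02090471]), 'grip_width': 1.0011598846629006}
scene {'vertical_fov': 46.954954002600246, 'cx': 278.3153055047194, 'cy': 204.4527955381454, 'cam_to_world': array([[-8.26823847e-01,  3.11247157e-01, -4.68494965e-01,
         8.23446826e-02],
       [-5.62460227e-01, -4.58875924e-01,  6.87801846e-01,
         3.21449727e-01],
       [-9.04690673e-04,  8.32200753e-01,  5.54473704e-01,
         5.59843220e-01],
       [ 0.00000000e+00,  0.00000000e+00,  0.00000000e+00,
         1.00
[... 377 characters left out ...]
ertical_fov': 67.64248268956705, 'cx': 280.79222687022724, 'cy': 204.43164857955745, 'hand_eye': array([[ 5.85575806e-04, -9.56621272e-01, -2.91333829e-01,
        -7.39783938e-02],
       [ 3.27229878e-04,  2.91334046e-01, -9.56621329e-01,
        -1.42369257e-01],
       [ 9.99999775e-01,  4.64841173e-04,  4.83633231e-04,
        -1.07966430e-03],
       [ 0.00000000e+00,  0.00000000e+00,  0.00000000e+00,
         1.00000000e+00]]), 'cam_to_world': array([[ 0.4044383 , -0.87512359, -0.2656847 ,  0.15399672],
       [ 0.91456404,  0.38651666,  0.11906926,  0.531962  ],
       [-0.00150876, -0.29114184,  0.95667871,  0.37312156],
       [ 0.        ,  0.        ,  0.        ,  1.        ]])}
```

View pics/scene0.png

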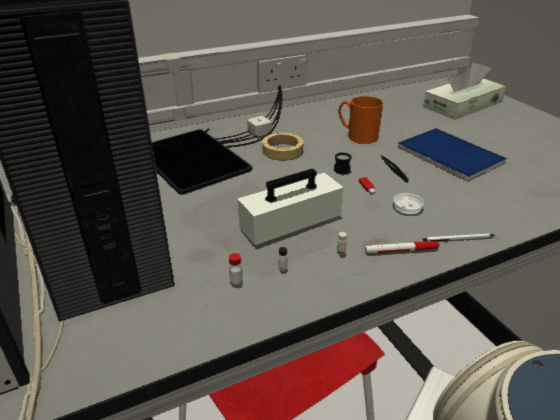

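View pics/top0.png

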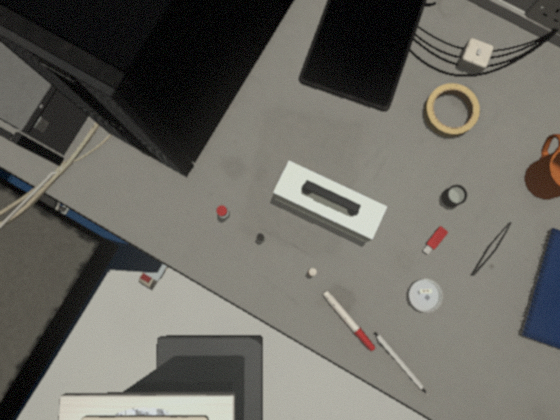

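View pics/wrist0.png

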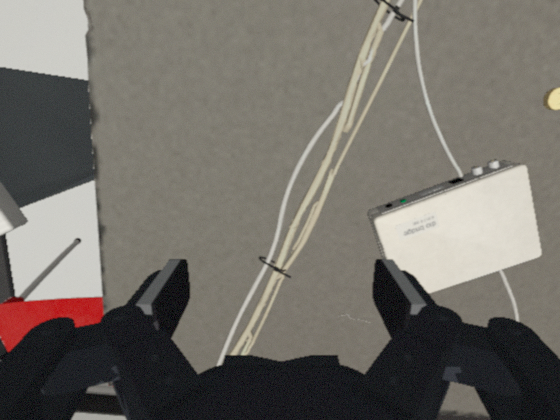

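```bash
python3 - <<'E'
from h import *
t=ld('top0')
for n,u,v in [('cov corner',287,163),('c2',386,208),('c3',373,240),('c4',272,195),('grip',331,197),('gripL',305,187),('gripR',357,210),('red',222,212),('blk',260,239),('wht',312,272),('bench',330,280),('tower',190,170),('tower2',100,60),('t3',120,100),('t4',295,5),('t5',120,150),('mug',548,170)]:
    print(n,pd(t,u,v).round(4),t['z_map'][v,u])
c=ld('top0');H,W=420,560
M=np.array(c['cam_to_world']);f=210/np.tan(np.radians(c['vertical_fov'])/2)
u,v=np.meshgrid(range(W),range(H));z=c['z_map']
P=np.stack([(u-c['cx'])/f*z,-(v-c['cy'])/f*z,-z],-1)@M[:3,:3].T+M[:3,3]
for lo,hi in [(0.02,.05),(.05,.1),(.1,.2),(.2,.3),(.3,.5),(.5,1)]:
    m=(P[...,2]>lo)&(P[...,2]<hi)&(z>0)&(u<300)
    if m.sum(): print(lo,m.sum(),P[m].min(0).round(3),P[m].max(0).round(3))
s=ld('scene0');M=np.array(s['cam_to_world']);f=210/np.tan(np.radians(s['vertical_fov'])/2);z=s['z_map']
P=np.stack([(u-s['cx'])/f*z,-(v-s['cy'])/f*z,-z],-1)@M[:3,:3].T+M[:3,3]
for p in [(20,60),(60,300),(165,290),(130,10),(20,200),(140,100),(235,260),(283,252),(342,237)]: print(p,P[p[1],p[0]].round(3))
E
```

```text
cov corner [ 0.5665 -0.2589  0.0656] 0.9270495
c2 [ 0.4831 -0.4351  0.0667] 0.91266066
c3 [ 0.4311 -0.4215  0.0024] 0.96863747
c4 [ 5.189e-01 -2.302e-01 -1.000e-04] 0.9851728
grip [ 0.4978 -0.334   0.1016] 0.88083696
gripL [ 0.5152 -0.2893  0.1032] 0.8820743
gripR [ 0.475  -0.3782  0.1013] 0.8774752
red [ 0.4789 -0.1408  0.0547] 0.9256014
blk [ 0.4308 -0.2091  0.0404] 0.93219024
wht [ 0.3708 -0.3031  0.0396] 0.9235786
bench [ 3.564e-01 -3.390e-01 -2.000e-04] 0.9606545
tower [ 0.5667 -0.0728  0.0099] 0.98325723
tower2 [ 0.5935 -0.0528  0.4462] 0.55585814
t3 [ 0.5564 -0.0689  0.4233] 0.57294846
t4 [ 0.9131 -0.2778 -0.0027] 1.0457227
t5 [6.094e-01 6.680e-02 6.000e-04] 0.9995602
mug [ 0.5447 -0.7138  0.0953] 0.89179605
0.02 1703 [ 0.428 -0.281  0.02 ] [0.91  0.181 0.05 ]
0.05 3529 [ 0.473 -0.281  0.05 ] [0.892 0.18  0.1  ]
0.1 8543 [ 0.551 -0.244  0.1  ] [0.862 0.216 0.2  ]
0.2 4833 [ 0.551 -0.211  0.2  ] [0.805 0.089 0.3  ]
0.3 19126 [ 0.552 -0.176  0.3  ] [0.747 0.089 0.452]
(20, 60) [0.621 0.04  0.396]
(60, 300) [0.637 0.078 0.05 ]
(165, 290) [ 0.566 -0.057  0.001]
(130, 10) [ 0.552 -0.067  0.438]
(20, 200) [0.64  0.082 0.226]
(140, 100) [ 0.56  -0.066  0.328]
(235, 260) [ 0.476 -0.133  0.055]
(283, 252) [ 0.432 -0.206  0.042]
(342, 237) [ 0.369 -0.298  0.042]
```

```bash
python3 - <<'E'
from h import *
t=ld('top0')
cv2.imwrite('pics/c1.png',cv2.resize(t['image'][150:290,200:400,::-1],None,fx=4,fy=4,interpolation=cv2.INTER_CUBIC))
E
```

```text
(no output)
```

View pics/c1.png

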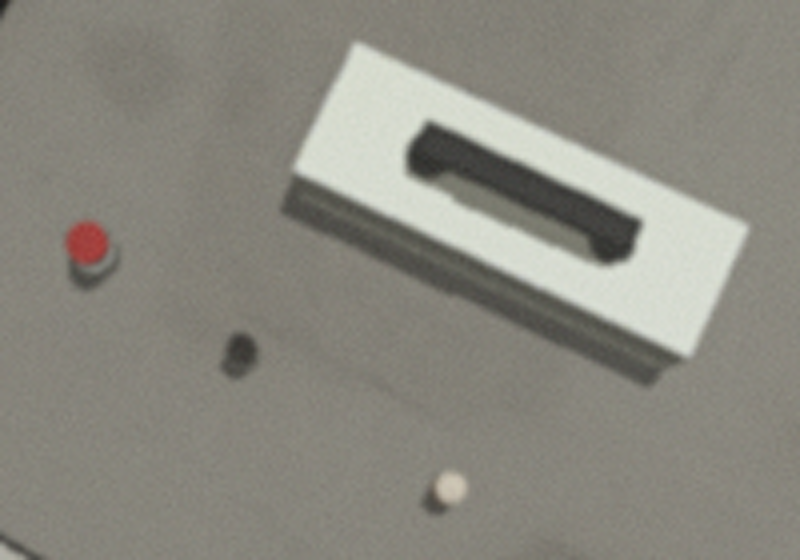

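```bash
python3 - <<'E'
from h import *
t=ld('top0')
C=np.array([pz(t,u,v,.067)[:2] for u,v in [(289.2,160.5),(387,207),(372.5,239),(273.75,193.25)]])
print(C.round(4), C.mean(0)); 
for i in range(4): print(np.linalg.norm(C[i]-C[i-1]))
yv=C[0]-C[1]+C[3]-C[2]; print('yaw',np.degrees(np.arctan2(-yv[0],yv[1])))
xv=C[0]-C[3]+C[1]-C[2]; print('yawx',np.degrees(np.arctan2(xv[1],xv[0])))
# handle top face ends in crop (418..440,125..)
for u,v in [(307.1,180.7),(360,206),(359,212.5),(304,187.5)]: print('h',pz(t,u,v,.103)[:2])
# vial caps (crop px)
for n,u,v,z in [('red',87,243,.052),('blk',240,349,.042),('wht',450,488,.042)]: print(n,pz(t,200+u/4,150+v/4,z))
q=arm.observe()['orientation'];print(R.from_quat([q[1],q[2],q[3],q[0]]).as_matrix().round(3))
s=ld('scene0')
cv2.imwrite('pics/c2.png',cv2.resize(s['image'][160:300,210:370,::-1],None,fx=5,fy=4.28,interpolation=cv2.INTER_CUBIC))
E
```

```text
[[ 0.5708 -0.2629]
 [ 0.4849 -0.4369]
 [ 0.4278 -0.4093]
 [ 0.5107 -0.2348]] [ 0.49855426 -0.33595683]
0.06631051193247206
0.19405502194785149
0.0633804413306225
0.19321399087459398
yaw -25.853841949305274
yawx -25.444901850158
h [ 0.526289   -0.29311112]
h [ 0.48165726 -0.38328433]
h [ 0.47042209 -0.38127082]
h [ 0.51437    -0.28762389]
red [ 0.48154035 -0.13998506  0.052     ]
blk [ 0.4338798  -0.20912525  0.042     ]
wht [ 0.37076507 -0.30386409  0.042     ]
[[ 0.915 -0.001  0.404]
 [-0.404 -0.001  0.915]
 [-0.    -1.    -0.001]]
```

View pics/c2.png

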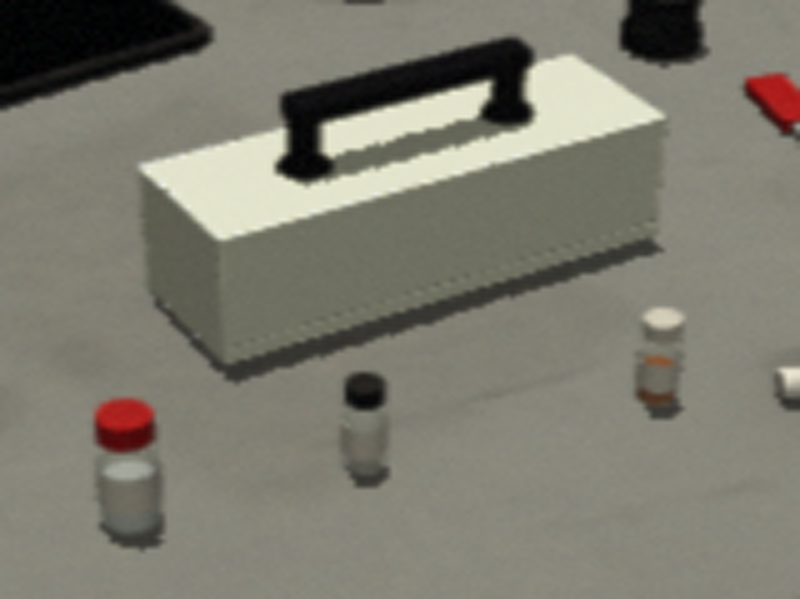

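Request:
play_rows([
  [0.02,-0.005,-0.02,0,-5,0,1],
  [0.055,-0.01,-0.055,0,-12,0,1],
  [0.095,-0.015,-0.095,0,-20,0,1],
  [0.135,-0.02,-0.135,0,-28,0,1],
  [0.175,-0.025,-0.175,0,-36,0,1],
  [0.215,-0.03,-0.215,0,-44,0,1],
  [0.255,-0.035,-0.255,0,-52,0,1],
  [0.295,-0.04,-0.295,0,-60,0,1],
  [0.33,-0.04,-0.325,0,-68,0,1],
  [0.346,-0.04,-0.343,0,-75,0,1],
])

```text
time_s: 1.4
eef_pos: [0.4008, 0.0474, 0.2711]
orientation: [-0.637, 0.637, 0.306, -0.306]
force: [0.4, 0.8, -0.8]
grip_width: 1.0
```

```bash
cat >> h.py <<'E'
def go(p,yaw):
    """tool-frame delta to reach p with tool down and tool z at yaw deg; from measured pose"""
    s=arm.observe(); q=s['orientation']; Rm=R.from_quat([q[1],q[2],q[3],q[0]])
    zy=np.radians(yaw); z=np.array([np.cos(zy),np.sin(zy),0]); y=np.array([0,0,-1.]); x=np.cross(y,z)
    Rt=R.from_matrix(np.stack([x,y,z],1))
    print('pos',np.round(s['eef_pos'],4),'z yaw',np.degrees(np.arctan2(*Rm.as_matrix()[[1,0],2])).round(2),'F',np.round(s['force'],1),'w',s['grip_width'],'t',s['time_s'])
    print('delta',Rm.inv().apply(np.array(p)-s['eef_pos']).round(4),'rot',(Rm.inv()*Rt).as_rotvec(degrees=True).round(2))
E
python3 -c "
from h import *
go([.4985,-.336,.22],154.4)"
```

```text
pos [0.4008 0.0474 0.2711] z yaw 141.29 F [ 0.4  0.8 -0.8] w 1.000232030580875 t 1.4
delta [-0.2381  0.0511 -0.316 ] rot [-0.000e+00 -1.311e+01 -1.000e-02]
```

Request:
play_rows([
  [-0.012,0.002,-0.015,0,-1,0,1],
  [-0.036,0.005,-0.048,0,-2,0,1],
  [-0.066,0.01,-0.088,0,-4,0,1],
  [-0.098,0.015,-0.13,0,-6,0,1],
  [-0.13,0.02,-0.172,0,-8,0,1],
  [-0.162,0.03,-0.214,0,-10,0,1],
  [-0.194,0.035,-0.256,0,-11,0,1],
  [-0.22,0.045,-0.292,0,-12,0,1],
  [-0.234,0.051,-0.311,0,-13.1,0,1],
  [-0.238,0.051,-0.316,0,-13.1,0,1],
])

```text
time_s: 2.65
eef_pos: [0.4969, -0.3349, 0.2189]
orientation: [0.6, -0.598, -0.375, 0.376]
force: [0.1, 0.4, -0.2]
grip_width: 1.0
```

```bash
python3 -c "
from h import *
snap('wrist','w1');snap('scene','s1');go([.4985,-.336,.078],154.4)"
```

```text
pos [ 0.497  -0.3339  0.2201] z yaw 154.23 F [ 0.  -0.4 -0.4] w 0.9954894931138363 t 2.75
delta [-0.0013  0.1421 -0.0024] rot [-0.04 -0.17  0.02]
```

View pics/w1.png

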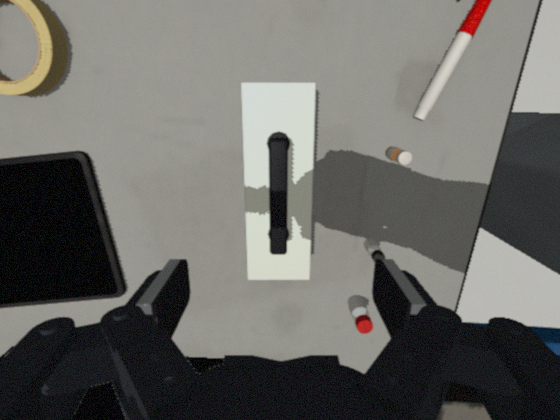

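View pics/s1.png

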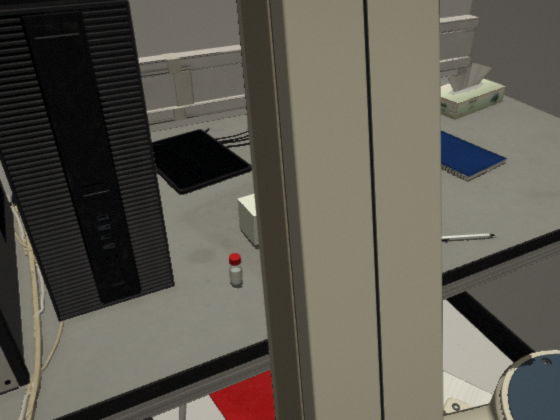

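```bash
python3 - <<'E'
from h import *
w=ld('w1')
cv2.imwrite('pics/c3.png',cv2.resize(w['image'][70:290,200:340,::-1],None,fx=2.7,fy=2.7,interpolation=cv2.INTER_CUBIC))
E
```

```text
(no output)
```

View pics/c3.png

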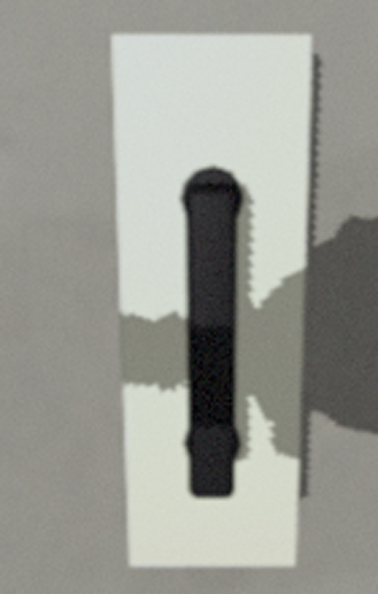

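```bash
python3 - <<'E'
from h import *
w=ld('w1'); k=lambda a,b:(200+a/2.7,70+b/2.7)
H=np.array([pz(w,*k(*p),.067)[:2] for p in [(111,35),(313,35),(297,566),(129,567)]])
B=np.array([pz(w,*k(*p),.103)[:2] for p in [(189,183),(238,183),(233,496),(191,496)]])
for n,C in (('hood',H),('bar',B)):
    d=C[2]+C[3]-C[0]-C[1]; print(n,C.mean(0),'yaw',np.degrees(np.arctan2(-d[0],d[1])),'len',np.linalg.norm(d)/2,'wid',np.linalg.norm(C[0]-C[1]),np.linalg.norm(C[2]-C[3]))
for n,u,v,z in [('red',364.5,325,.052)]: print(n,pz(w,u,v,z))
E
```

```text
hood [ 0.49884007 -0.33558661] yaw -25.85260988498445 len 0.19493563067547834 wid 0.06566904205139659 0.06590271410871229
bar [ 0.49784851 -0.33717271] yaw -26.216109996649987 len 0.102977738938311 wid 0.01468095552223745 0.01407389734401044
red [ 0.48129531 -0.14260424  0.052     ]
```

Request:
play_rows([
  [0,0.012,-0.001,0,0,0,1],
  [0,0.035,-0.002,0,0,0,1],
  [-0.001,0.06,-0.002,0,0,0,1],
  [-0.001,0.085,-0.002,0,0,0,1],
  [-0.001,0.108,-0.002,0,0,0,1],
  [-0.001,0.125,-0.002,0,0,0,1],
  [-0.001,0.136,-0.002,0,0,0,1],
  [-0.001,0.141,-0.002,0,0,0,1],
  [-0.001,0.142,-0.002,0,0,0,1],
  [-0.001,0.142,-0.002,0,0,0,1],
])

```text
time_s: 4.0
eef_pos: [0.4987, -0.3358, 0.0788]
orientation: [-0.598, 0.599, 0.376, -0.376]
force: [0.4, 0.6, 0.1]
grip_width: 0.999
```

Request:
play_rows([
  [0,0,0,0,0,0,0.4],
  [0,0,0,0,0,0,0],
  [0,0,0,0,0,0,-0.4],
  [0,0,0,0,0,0,-0.7],
  [0,0,0,0,0,0,-1],
  [0,0,0,0,0,0,-1],
  [0,0,0,0,0,0,-1],
  [0,0,0,0,0,0,-1],
  [0,0,0,0,0,0,-1],
  [0,0,0,0,0,0,-1],
], newtons=50)

```text
time_s: 5.25
eef_pos: [0.4986, -0.3358, 0.0784]
orientation: [-0.599, 0.599, 0.376, -0.376]
force: [0.9, -0.8, 2.9]
grip_width: 0.178
```

```bash
python3 -c "
from h import *
go([.4984,-.336,.20],154.2)"
```

```text
pos [ 0.4986 -0.3358  0.0784] z yaw 154.28 F [ 0.9 -0.8  2.9] w 0.17823977077007402 t 5.25
delta [-3.000e-04 -1.216e-01  1.000e-04] rot [ 0.02  0.08 -0.01]
```

Request:
play_rows([
  [0,-0.004,0,0,0,0,-1],
  [0,-0.012,0,0,0,0,-1],
  [0,-0.022,0,0,0,0,-1],
  [0,-0.035,0,0,0,0,-1],
  [0,-0.048,0,0,0,0,-1],
  [0,-0.06,0,0,0,0,-1],
  [0,-0.071,0,0,0,0,-1],
  [0,-0.081,0,0,0,0,-1],
  [0,-0.088,0,0,0,0,-1],
  [0,-0.09,0,0,0,0,-1],
])

```text
time_s: 6.5
eef_pos: [0.4986, -0.3358, 0.1687]
orientation: [-0.599, 0.599, 0.376, -0.376]
force: [0.7, -0.5, -2.2]
grip_width: 0.177
```

```bash
python3 -c "
from h import *
snap('top','t2');snap('scene','s2');go([.4984+.102*.9003,-.336-.102*.4352,.0784],154.2)"
```

```text
pos [ 0.4985 -0.3357  0.1683] z yaw 154.28 F [ 0.1 -0.1 -2.8] w 0.174126877665115 t 6.6
delta [-0.0004  0.0899 -0.1021] rot [-0.    0.08  0.  ]
```

View pics/t2.png

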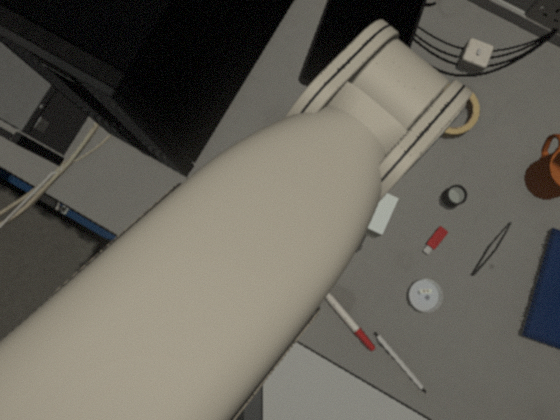

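View pics/s2.png

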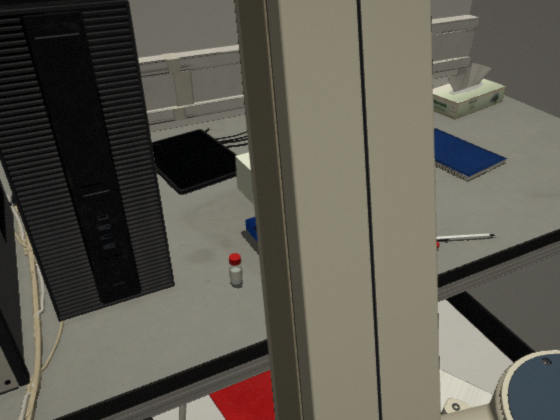

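Request:
play_rows([
  [0,0,-0.006,0,0,0,-1],
  [0,0,-0.018,0,0,0,-1],
  [0,0,-0.033,0,0,0,-1],
  [0,0,-0.049,0,0,0,-1],
  [0,0,-0.065,0,0,0,-1],
  [0,0,-0.08,0,0,0,-1],
  [0,0,-0.092,0,0,0,-1],
  [0,0.01,-0.099,0,0,0,-1],
  [0,0.025,-0.102,0,0,0,-1],
  [0,0.04,-0.102,0,0,0,-1],
])

```text
time_s: 7.85
eef_pos: [0.59, -0.3797, 0.1266]
orientation: [0.599, -0.598, -0.376, 0.376]
force: [-0.2, 0.1, -1.6]
grip_width: 0.172
```

Request:
play_rows([
  [0,0.012,0,0,0,0,-1],
  [0,0.023,0,0,0,0,-1],
  [0,0.032,0,0,0,0,-1],
  [0,0.038,0,0,0,0,-1],
  [0,0.042,0,0,0,0,-1],
  [0,0.045,0,0,0,0,-1],
  [0,0.047,0,0,0,0,-1],
  [0,0.049,0,0,0,0,-1],
  [0,0.05,0,0,0,0,-1],
  [0,0.05,0,0,0,0,-1],
])

```text
time_s: 9.1
eef_pos: [0.5905, -0.38, 0.0785]
orientation: [-0.599, 0.599, 0.376, -0.376]
force: [0.8, -0.8, -1.2]
grip_width: 0.179
```

```bash
python3 -c "
from h import *
go([.4984+.102*.9003,-.336-.102*.4352,.0784],154.2)
c=ld('t2');u,v=np.meshgrid(range(560),range(420));M=np.array(c['cam_to_world']);f=210/np.tan(np.radians(c['vertical_fov'])/2);z=c['z_map']
P=np.stack([(u-c['cx'])/f*z,-(v-c['cy'])/f*z,-z],-1)@M[:3,:3].T+M[:3,3]
# forearm frame: radial along az of TCP
a=np.arctan2(-.3357,.4985); r=P[...,0]*np.cos(a)+P[...,1]*np.sin(a); l=-P[...,0]*np.sin(a)+P[...,1]*np.cos(a)
for r0 in np.arange(.2,.75,.03):
  m=(abs(r-r0)<.01)&(P[...,2]>.13)&(z>0)&(abs(l)<.12)
  if m.sum(): print(r0.round(2),'lat',l[m].min().round(3),l[m].max().round(3),'z',P[m][:,2].min().round(3),P[m][:,2].max().round(3))
"
```

```text
pos [ 0.5905 -0.38    0.0785] z yaw 154.28 F [ 0.8 -0.8 -1.2] w 0.17918811851981015 t 9.1
delta [-0.0004  0.0001  0.    ] rot [ 0.02  0.08 -0.  ]
0.32 lat 0.02 0.101 z 0.682 0.703
0.35 lat -0.031 0.101 z 0.652 0.694
0.38 lat -0.034 0.098 z 0.644 0.685
0.41 lat -0.038 0.092 z 0.635 0.677
0.44 lat -0.039 0.088 z 0.629 0.667
0.47 lat -0.039 0.078 z 0.625 0.658
0.5 lat -0.038 0.071 z 0.612 0.648
0.53 lat -0.038 0.06 z 0.609 0.637
0.56 lat -0.045 0.054 z 0.565 0.625
0.59 lat -0.1 0.049 z 0.13 0.623
0.62 lat -0.095 0.045 z 0.154 0.617
0.65 lat -0.092 0.04 z 0.154 0.603
```

Request:
play_rows([
  [0,0,0,0,0,0,-0.6],
  [0,0,0,0,0,0,-0.4],
  [0,0,0,0,0,0,0],
  [0,0,0,0,0,0,0.5],
  [0,0,0,0,0,0,1],
  [0,0,0,0,0,0,1],
  [0,-0.01,0,0,0,0,1],
  [0,-0.03,0,0,0,0,1],
  [0,-0.06,0,0,0,0,1],
  [0,-0.09,0,0,0,0,1],
])

```text
time_s: 10.35
eef_pos: [0.5904, -0.38, 0.17]
orientation: [-0.599, 0.599, 0.376, -0.376]
force: [-0.3, -0.1, -0.5]
grip_width: 0.998
```

```bash
python3 -c "
from h import *
go([.481,-.1415,.19],154.2)"
```

```text
pos [ 0.5904 -0.38    0.17  ] z yaw 154.28 F [-0.3 -0.1 -0.5] w 0.9975001521188838 t 10.35
delta [ 0.1674 -0.0202  0.202 ] rot [ 0.03  0.08 -0.01]
```

Request:
play_rows([
  [0,-0.005,0.02,0,0,0,1],
  [0.005,-0.01,0.06,0,0,0,1],
  [0.015,-0.015,0.1,0,0,0,1],
  [0.035,-0.02,0.135,0,0,0,1],
  [0.06,-0.02,0.165,0,0,0,1],
  [0.09,-0.02,0.185,0,0,0,1],
  [0.12,-0.02,0.195,0,0,0,1],
  [0.145,-0.02,0.202,0,0,0,1],
  [0.162,-0.02,0.202,0,0,0,1],
  [0.167,-0.02,0.202,0,0,0,1],
])

```text
time_s: 11.6
eef_pos: [0.4815, -0.1414, 0.1887]
orientation: [-0.598, 0.599, 0.377, -0.376]
force: [0.3, -0.1, -0.5]
grip_width: 1.001
```

```bash
python3 -c "
from h import *
go([.481,-.1415,.024],154.2)
snap('wrist','w3');snap('top','t3')"
```

```text
pos [ 0.4815 -0.1414  0.1887] z yaw 154.34 F [ 0.3 -0.1 -0.5] w 1.000946555575438 t 11.6
delta [-0.0003  0.1647  0.0005] rot [ 0.04  0.14 -0.01]
```

View pics/w3.png

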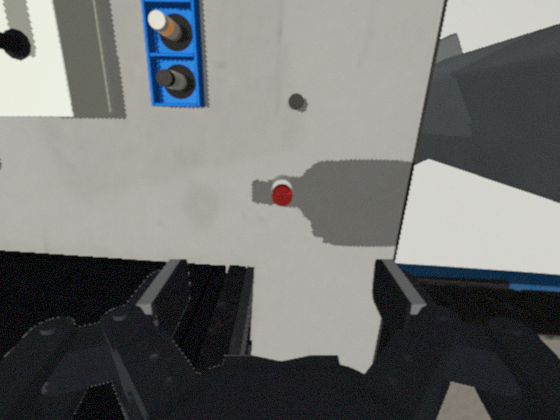

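View pics/t3.png

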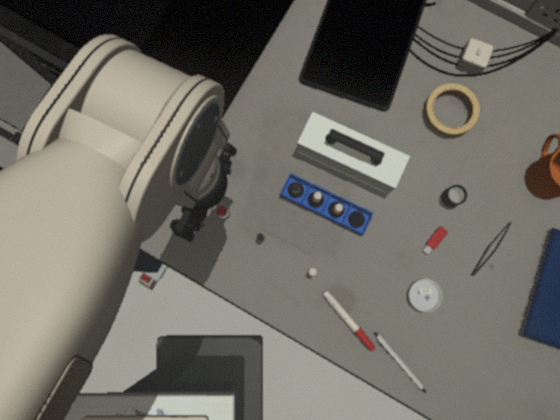

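```bash
python3 - <<'E'
from h import *
w=ld('w3');t=ld('t3')
print('corner',pd(w,248,268),pz(w,248,268,0),'edge left',pz(w,30,253,0))
for v in (190,195): print('red',pz(w,282,v,.052), pd(w,282,v))
print(pd(t,225,160),pd(t,215,90),pd(t,110,40))
cv2.imwrite('pics/c4.png',cv2.resize(t['image'][165:245,270:380,::-1],None,fx=7,fy=7,interpolation=cv2.INTER_CUBIC))
cv2.imwrite('pics/c5.png',cv2.resize(w['image'][160:230,230:340,::-1],None,fx=7,fy=7,interpolation=cv2.INTER_CUBIC))
E
```

```text
corner [ 0.55713999 -0.07080724  0.01320919] [ 0.56163055 -0.06504808  0.        ] edge left [ 0.78052225 -0.191744    0.        ]
red [ 0.47906675 -0.14500586  0.052     ] [ 0.47917348 -0.14477668  0.0510067 ]
red [ 0.48112254 -0.1407207   0.052     ] [ 0.48114854 -0.14066497  0.05177355]
[ 0.52786765 -0.16781374  0.25237302] [ 0.49698673 -0.20027964  0.60533121] [ 0.53073697 -0.12433799  0.61866923]
```

View pics/c4.png

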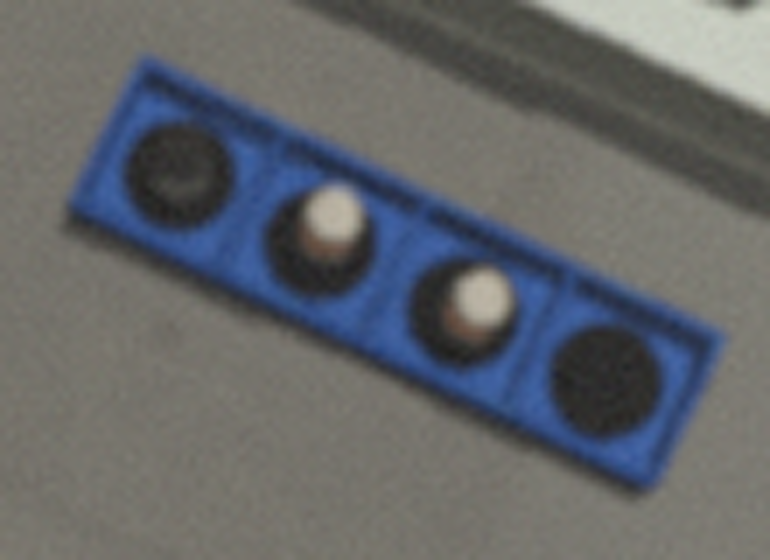

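View pics/c5.png

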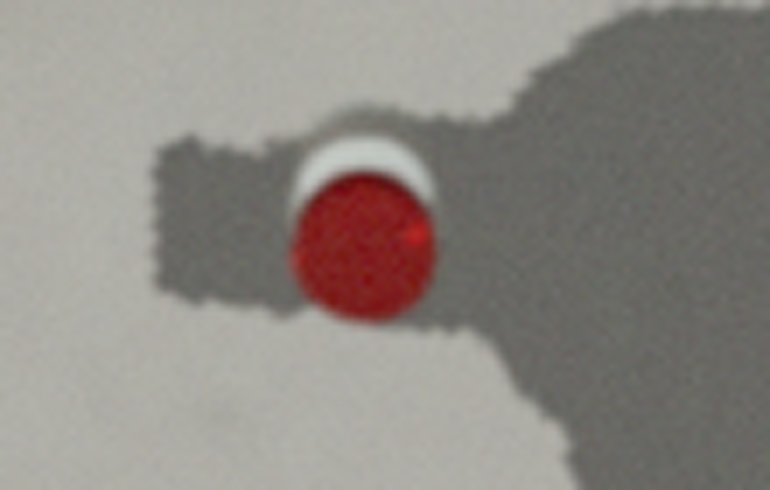

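```bash
python3 - <<'E'
from h import *
t=ld('t3')
D=np.array([pz(t,270+a/7,165+b/7,.0045)[:2] for a,b in [(180,175),(320,243),(463,312),(606,380)]])
print(D.round(4),np.linalg.norm(np.diff(D,axis=0),axis=1).round(4),D.mean(0)); d=D[0]-D[3]; print('yaw',np.degrees(np.arctan2(-d[0],d[1])))
C=np.array([pz(t,270+a/7,165+b/7,.022)[:2] for a,b in [(145,58),(722,335),(655,488),(72,205)]]);print(C.mean(0),[np.linalg.norm(C[i]-C[i-1]).round(4) for i in range(4)])
for a,b in [(180,165),(606,380),(470,290),(606,350)]: print(pd(t,270+a/7,165+b/7)[2].round(4))
c0=C.mean(0); ca=(c0+D.mean(0))/2;yv=d/np.linalg.norm(d); print('empty', ca-yv*.0645, D[3], C.mean(0)-yv*.0645)
go([.4812,-.1405,.024],154.2)
E
```

```text
[[ 0.5276 -0.2759]
 [ 0.5085 -0.314 ]
 [ 0.4893 -0.3527]
 [ 0.4705 -0.3911]] [0.0426 0.0432 0.0428] [ 0.49898616 -0.33341671]
yaw -26.36590673013752
[ 0.49823844 -0.33330565] [np.float64(0.0449), np.float64(0.1716), np.float64(0.0451), np.float64(0.1727)]
0.0452
0.0063
0.0477
0.0053
empty [ 0.46996771 -0.39115164] [ 0.47047865 -0.39113328] [ 0.46959385 -0.39109611]
pos [ 0.4812 -0.1419  0.1884] z yaw 154.31 F [-0.4 -0.6 -0.4] w 1.002156327653585 t 11.7
delta [0.0013 0.1644 0.0007] rot [ 0.01  0.11 -0.01]
```

Request:
play_rows([
  [0.001,0.012,0.001,0,0,0,1],
  [0.001,0.035,0.001,0,0,0,1],
  [0.001,0.062,0.001,0,0,0,1],
  [0.001,0.09,0.001,0,0,0,1],
  [0.001,0.115,0.001,0,0,0,1],
  [0.001,0.136,0.001,0,0,0,1],
  [0.001,0.152,0.001,0,0,0,1],
  [0.001,0.161,0.001,0,0,0,1],
  [0.001,0.164,0.001,0,0,0,1],
  [0.001,0.164,0.001,0,0,0,1],
])

```text
time_s: 12.95
eef_pos: [0.4804, -0.1407, 0.0244]
orientation: [-0.599, 0.599, 0.376, -0.376]
force: [0.9, 0.1, -0.2]
grip_width: 0.998
```

Request:
play_rows([
  [0,0,0,0,0,0,0.4],
  [0,0,0,0,0,0,0],
  [0,0,0,0,0,0,-0.2],
  [0,0,0,0,0,0,-0.4],
  [0,0,0,0,0,0,-0.5],
  [0,0,0,0,0,0,-0.6],
  [0,0,0,0,0,0,-1],
  [0,0,0,0,0,0,-1],
  [0,0,0,0,0,0,-1],
  [0,0,0,0,0,0,-1],
], newtons=30)

```text
time_s: 14.2
eef_pos: [0.4805, -0.1405, 0.0244]
orientation: [-0.599, 0.599, 0.376, -0.376]
force: [-1.0, -0.3, 4.5]
grip_width: 0.227
```

```bash
python3 -c "
from h import *
go([.4702,-.391,.12],154.0)
snap('wrist','w4')"
```

```text
pos [ 0.4805 -0.1405  0.0244] z yaw 154.28 F [-1.  -0.3  4.5] w 0.22694908067587607 t 14.2
delta [-0.2301 -0.0956 -0.0994] rot [0.02 0.28 0.  ]
```

View pics/w4.png

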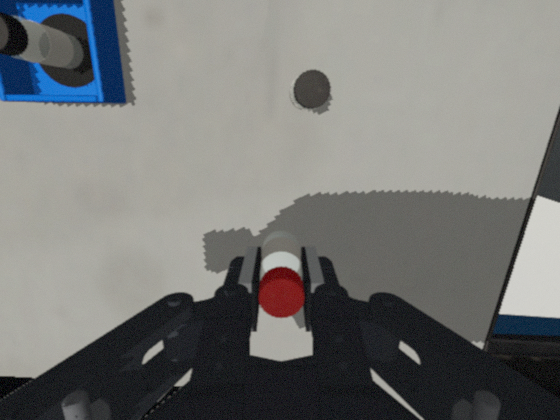

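Request:
play_rows([
  [0,-0.005,0,0,0,0,-1],
  [0,-0.015,0,0,0,0,-1],
  [0,-0.03,0,0,0,0,-1],
  [0,-0.05,0,0,0,0,-1],
  [0,-0.07,0,0,0,0,-1],
  [0,-0.085,0,0,0,0,-1],
  [0,-0.096,0,0,0,0,-1],
  [-0.01,-0.1,-0.004,0,0,0,-1],
  [-0.025,-0.1,-0.012,0,0,0,-1],
  [-0.04,-0.1,-0.017,0,0,0,-1],
])

```text
time_s: 15.5
eef_pos: [0.4782, -0.1853, 0.1237]
orientation: [0.599, -0.599, -0.376, 0.376]
force: [0.0, 0.0, -1.3]
grip_width: 0.23
```

```bash
python3 -c "
from h import *
go([.4702,-.391,.124],154.0)
c=snap('wrist','w5')
cv2.imwrite('pics/c6.png',cv2.resize(c['image'][200:360,200:360,::-1],None,fx=3.7,fy=3.7,interpolation=cv2.INTER_CUBIC))"
```

```text
pos [ 0.4782 -0.1853  0.1237] z yaw 154.26 F [ 0.   0.  -1.3] w 0.2297976844703588 t 15.5
delta [-0.1887 -0.0003 -0.0821] rot [-0.04  0.26 -0.01]
```

View pics/c6.png

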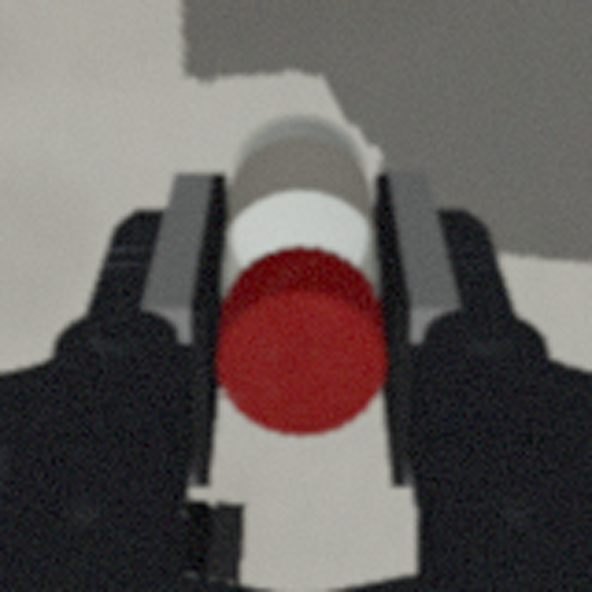

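```bash
python3 -c "
from h import *
w=ld('w5'); print(pz(w,281.6,297.8,.1513),pd(w,282,298))"
```

```text
[ 0.47852381 -0.18476561  0.1513    ] [ 0.47835777 -0.18472435  0.15149902]
```

Request:
play_rows([
  [-0.01,0,-0.005,0,0,0,-1],
  [-0.032,0,-0.014,0,0,0,-1],
  [-0.06,0,-0.026,0,0,0,-1],
  [-0.09,0,-0.039,0,0,0,-1],
  [-0.12,0,-0.052,0,0,0,-1],
  [-0.147,0,-0.064,0,0,0,-1],
  [-0.168,0,-0.073,0,0,0,-1],
  [-0.181,0,-0.079,0,0,0,-1],
  [-0.188,0,-0.082,0,0,0,-1],
  [-0.189,0,-0.082,0,0.2,0,-1],
])

```text
time_s: 16.8
eef_pos: [0.4702, -0.3897, 0.1242]
orientation: [0.6, -0.599, -0.375, 0.375]
force: [-0.6, 0.5, 0.2]
grip_width: 0.229
```

```bash
python3 -c "
from h import *
go([.4702,-.391,.029],154.0)
c=snap('wrist','w6')"
```

```text
pos [ 0.4702 -0.3897  0.1242] z yaw 154.07 F [-0.6  0.5  0.2] w 0.22877593195536816 t 16.8
delta [-0.0012  0.0952 -0.0006] rot [-0.02  0.07  0.01]
```

View pics/w6.png

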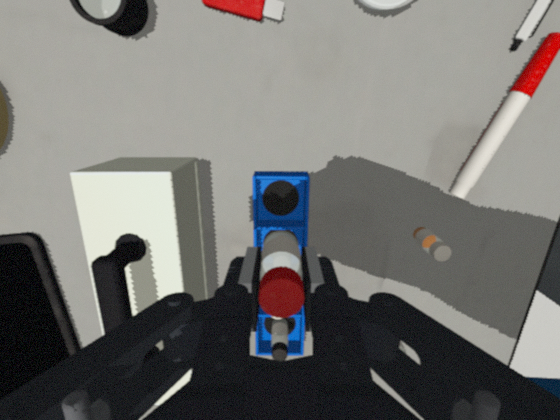

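```bash
python3 - <<'E'
from h import *
w=ld('w6'); print(pz(w,280,198,.0045),pd(w,280,198)); 
for p in [(254,172),(308,172),(309,223),(253,223)]: print(pz(w,*p,.022))
for p in [(281,298),(280,350)]: print(pd(w,*p))
print(pd(w,128,245))
cv2.imwrite('pics/c7.png',cv2.resize(w['image'][160:320,200:360,::-1],None,fx=3.7,fy=3.7,interpolation=cv2.INTER_CUBIC))
E
```

```text
[ 0.47048706 -0.39142134  0.0045    ] [ 0.47065392 -0.39108577  0.00317182]
[ 0.47740505 -0.42403557  0.022     ]
[ 0.43902199 -0.40534073  0.022     ]
[ 0.45609328 -0.36591046  0.022     ]
[ 0.4979048  -0.38627784  0.022     ]
[ 0.47078789 -0.38913138  0.1517594 ]
[ 0.52437143 -0.28077632  0.04653656]
[ 0.5674958  -0.42411334  0.07385017]
```

View pics/c7.png

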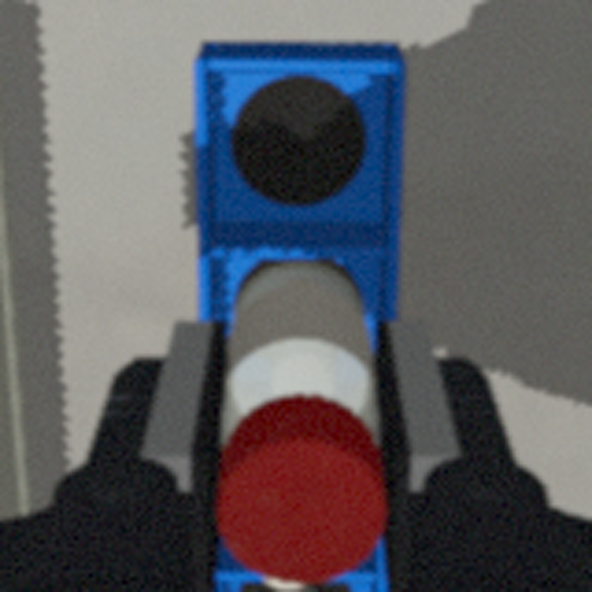

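Request:
play_rows([
  [-0.002,0.01,-0.0005,0,0,0,-1],
  [-0.002,0.028,-0.0005,0,0,0,-1],
  [-0.002,0.048,-0.0005,0,0,0,-1],
  [-0.002,0.064,-0.0005,0,0,0,-1],
  [-0.002,0.075,-0.0005,0,0,0,-1],
  [-0.002,0.083,-0.0005,0,0,0,-1],
  [-0.002,0.089,-0.0005,0,0,0,-1],
  [-0.002,0.093,-0.0005,0,0,0,-1],
  [-0.002,0.0955,-0.0005,0,0,0,-1],
  [-0.002,0.0955,-0.0005,0,0,0,-1],
])

```text
time_s: 18.1
eef_pos: [0.4698, -0.3918, 0.0288]
orientation: [-0.599, 0.599, 0.375, -0.375]
force: [-0.9, 0.6, -0.5]
grip_width: 0.231
```

```bash
python3 -c "
from h import *
go([.4702,-.391,.0284],154.0)
c=snap('wrist','w7')"
```

```text
pos [ 0.4698 -0.3918  0.0288] z yaw 154.07 F [-0.9  0.6 -0.5] w 0.23055166755499748 t 18.1
delta [ 0.0009  0.0004 -0.    ] rot [ 0.    0.07 -0.  ]
```

View pics/w7.png

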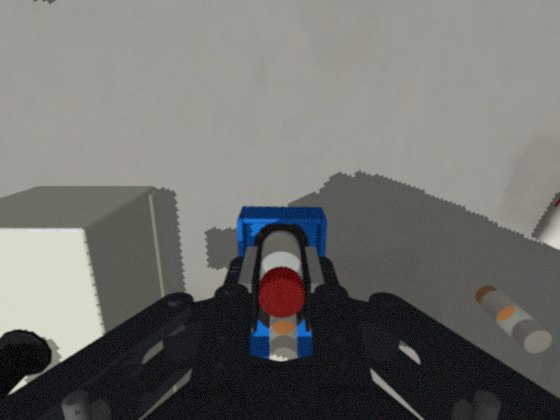

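Request:
play_rows([
  [0,0.0004,0,0,0,0,-0.5],
  [0,0.0004,0,0,0,0,-0.4],
  [0,0.0004,0,0,0,0,-0.2],
  [0,0.0004,0,0,0,0,0],
  [0,0.0004,0,0,0,0,0.2],
  [0,0.0004,0,0,0,0,0.3],
  [0,0,0,0,0,0,0.3],
  [0,-0.01,0,0,0,0,0.3],
  [0,-0.025,0,0,0,0,0.3],
  [0,-0.045,0,0,0,0,0.3],
])

```text
time_s: 19.4
eef_pos: [0.4698, -0.3918, 0.0751]
orientation: [-0.599, 0.599, 0.375, -0.375]
force: [-0.7, 0.3, 0.3]
grip_width: 0.653
```

```bash
python3 -c "
from h import *
go([.4702,-.391,.0284],154.0)
c=snap('wrist','w8')"
```

```text
pos [ 0.4698 -0.3918  0.0751] z yaw 154.08 F [-0.7  0.3  0.3] w 0.6529803580299066 t 19.4
delta [0.0009 0.0467 0.    ] rot [ 0.01  0.08 -0.  ]
```

View pics/w8.png

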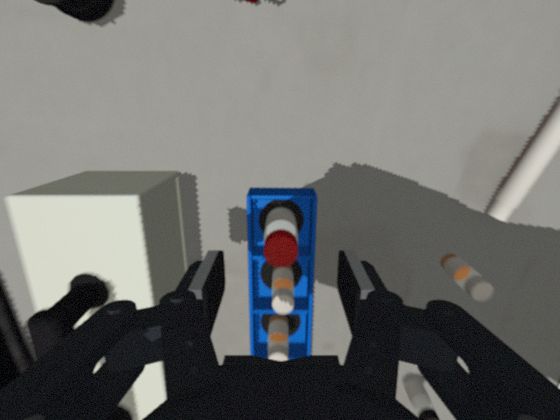

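Request:
play_rows([
  [0,-0.02,0,0,0,0,0.3],
  [0,-0.05,0,0,0,0,0.3],
  [0,-0.085,0,0,0,0,0.3],
  [0,-0.115,0,0,0,0,0.3],
  [0,-0.135,0,0,0,0,0.3],
  [0.03,-0.14,0.02,0,0,0,0.3],
  [0.075,-0.14,0.04,0,0,0,0.3],
  [0.125,-0.14,0.06,0,0,0,0.3],
  [0.165,-0.14,0.075,0,0,0,0.3],
  [0.18,-0.14,0.08,0,0,0,0.3],
])

```text
time_s: 20.7
eef_pos: [0.4765, -0.1929, 0.2148]
orientation: [-0.599, 0.599, 0.376, -0.375]
force: [0.3, 0.5, -0.6]
grip_width: 0.65
```

```bash
python3 -c "
from h import *
go([.4702,-.391,.0284],154.0)
c=snap('top','t9');s=snap('scene','s9')
cv2.imwrite('pics/c9.png',cv2.resize(c['image'][100:250,250:420,::-1],None,fx=4,fy=4,interpolation=cv2.INTER_CUBIC))"
```

```text
pos [ 0.4765 -0.1929  0.2148] z yaw 154.2 F [ 0.3  0.5 -0.6] w 0.6495344091291954 t 20.7
delta [-0.1811  0.1865 -0.0803] rot [ 0.08  0.2  -0.  ]
```

View pics/c9.png

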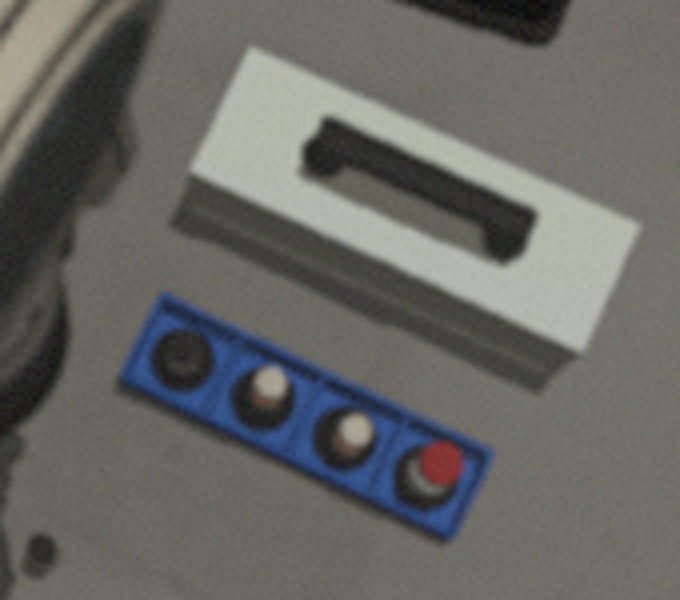

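View pics/s9.png

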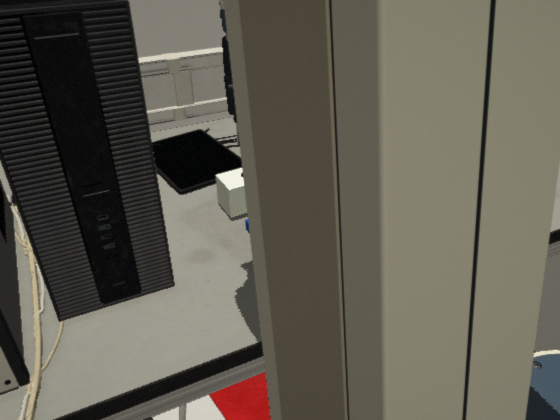

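```bash
python3 -c "
from h import *
t=ld('t9'); print(pz(t,250+442/4,100+464/4,.056),pd(t,250+442/4,100+464/4),pd(t,250+430/4,100+192/4))
go([.4702,-.391,.0284],154.0)
print(arm.sign_off())"
```

```text
[ 0.4702753  -0.39087586  0.056     ] [ 0.46995878 -0.39048948  0.05852083] [ 0.58366728 -0.38153919  0.10398158]
pos [ 0.4768 -0.194   0.2145] z yaw 154.19 F [ 0.5  0.3 -0.1] w 0.6527408160271245 t 20.8
delta [-0.1802  0.1863 -0.0796] rot [ 0.07  0.19 -0.01]
the job is handed in; nothing more can be done
None
```

The job is handed in at 20.8 s of the 53 s allowed. The cover stands on the bench about 102 mm behind the crate. The red-capped vial stands in the empty cell, the last one in the row towards −y. The sign-off gave no verdict, so these results rest on my own last checks.

- **Cover:** the handle top measured 0.104 m above the bench, where 0.103 is expected for a cover standing upright, and the hood looked upright in the last top view.
- **Vial position:** the cap centre measured (0.470, −0.391), within about 1 mm of the cell centre I had found from the top and wrist cameras.
- **Vial height:** the cap top read 58.5 mm by depth against 56 mm expected, roughly the camera's 2 mm accuracy. I took it as standing on the floor, since the vial was lowered to within about 0.5 mm of the floor before release and looked upright afterwards.
- **Arm:** it was clear of everything at hand-in, with the tool at 0.21 m and force readings no higher than noise.

No check failed. The last scene-camera view was mostly blocked by the arm, so the final checks come from the top camera only.

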